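Hand tools back into their tray inlays

ROBOT

A 6-joint arm with a two-finger parallel gripper is mounted at the origin on a cart in front of the work surface, level with it; the furniture and walls round the work are solid. World frame = base frame: x ahead of the robot, y to its left, z up, the work surface at z = 0. Lengths are in m, angles in rad, forces in N, time in s.
With the tool pointing down it reaches from about 0.225 to 0.875 m from the base axis. Payload 3.4 kg.
Tool frame: the origin (TCP) lies at the very end of the fingers, on their centre line; the grasp point (between the pads) lies 19 mm behind it (robot.grip_point_offset is the distance from the TCP to the grasp point, in m); z points along the fingers, y is the line along which they close (so a half turn about z gives the same grasp; the last joint's range is limited). The gripper opens to 85 mm and grips with 20 to 120 N. Pads are 22 mm wide; open, the fingers measure 114 mm over their backs; the gripper's body (76 mm by 85 mm) begins 54 mm behind the grasp point. The pads swing forward as they close: fully open they stand 13 mm farther back than shut.
Start: joints at [1.068, 0.276, 1.505, -0, 1.361, -0.121], TCP at [0.214, 0.534, 0.199] pointing down, gripper open.
Joint ranges: [-2.89, 2.89], [-0.75, 2.08], [0.22, 2.7], [-1.18, 4.32], [0.11, 2.71], [-2.7, 2.7]. Speed limits (rad/s): [2.57, 2.57, 3.14, 3.14, 3.14, 3.14].

INTERFACE

Orientations are given as a unit quaternion [x, y, z, w].
In Python, from station import robot, viewer, job gives the robot as it stands. The module is installed in compiled form; this text tells all that it offers.
- The arm moves only by the shell command python3 -m jog 'ROWS' [FORCE]. ROWS is JSON, a list of rows, each a list of 5 numbers: the opening, from -1 (shut) to 1 (fully open), then the shift along the tool's x, y, z in units of 25 mm (1.0 is 25 mm), then the turn about the tool's z in units of 5 degrees (1.0 is 5 degrees). In form: [[claw, dx, dy, dz, spin], ...]. A call has 1 to 5 rows; each row shifts and turns the commanded pose from where the row before left it, along the tool's axes as they then stand; what a row does not reach is not made up. A row lasts 1/10 s, in which the tool goes at most 50 mm and 8.59 degrees, less where a joint would pass 70% of its speed; a pose out of reach is approached as far as the arm can. A call is refused whole if a number of a shift passes 1 or a number of a turn 1, either way. A call with a gripper value outside its range is refused whole. The fingers move at their own pace and stop on an object; FORCE is the grip in N (left out, the last holds). Time passes only in rows, so rows that do not move let the fingers close. It gives the time, the measured TCP pose, the force, the opening and the grip force at its end, in the units of the state.
- robot.sense(): the state, without advancing time (a new reading comes with each control period).
- viewer.get_image(name): name is "scene" or "side" or "wrist"; returns a dict with "frame" (400x640x3 uint8, red, green, blue), "fx", "fy", "cx", "cy" (pixels), "world_to_cam" (4x4, takes a point from world to camera coordinates). Camera axes: x right, y up, looking along -z (the intrinsics and any distortion apply to the point x, -y, -z); pixel columns grow to the right and rows downward; lengths in m; the calibration is good to about 2 mm. The wrist camera is an equidistant fisheye: a pixel r from the principal point sees the ray r / f radians off the axis. A picture is of the moment at which its call begins. There is no depth.
- job.close_job(): hands the job in; it is judged then, once.
The state is a dict: "time": time; "joints": joint angles; "joint_vel": joint speeds; "joint_torque": joint torques, N m; "tcp_pos": TCP position; "orientation": TCP orientation; "ft_force": force on the tool from outside, world axes, zero at the start; "moment": the same for the moment, N m; "finger_gap": opening from 0.0 (shut) to 1.0 (fully open); "finger_force": force on a finger pad.
Only numpy, scipy, OpenCV 4.12 (cv2) and the standard library are available. Lean on these libraries where they do the work, as an engineer would, in place of code of your own. Each camera call takes 0.05 s, during which the arm holds its last target. There are 200 camera calls.

TASK

Pick out the four hand tools lying loose on the bench (red long-nose pliers, blue side cutters, small red screwdriver, large black screwdriver) and put each back into the inlay of the green tray that is cut to its own outline, tip to the tip end, lying flat right down on the floor of its recess. Let go of all of them, and leave the marker and the roll of tape where they lie.

Things in the scene. Friction and masses are not known exactly. Their poses are not given: they have to be found in the camera images.
- red_pliers: Long-nose pliers, red handles, rigid, half open, lying flat on the bench right of the tray, tip roughly away from the robot: 142 mm long, 10 thick, 54 across the handles, 0.14 kg. Origin: underside, centre line, where the handles are widest and to be gripped (across both, 54 mm). z up, y towards the handle ends (49 mm off), tip at y=-93.
- blue_cutters: Side cutters, blue handles, rigid, half open, lying flat on the bench right of the tray, tip roughly away from the robot: 124 mm long, 10 thick, 54 across the handles, 0.15 kg. Origin: underside, centre line, where the handles are widest and to be gripped (across both, 54 mm). z up, y towards the handle ends (47 mm off), tip at y=-77.
- small_screwdriver: Small screwdriver, round red handle 22 mm thick and 73 long, 6 mm steel shaft, 146 mm long in all, 0.09 kg, lying on the bench right of the tray, tip roughly away from the robot; rolls if pushed. Origin: on its axis where shaft and handle meet, 11 mm above what it lies on. y along it towards the butt; mid-handle (grip there, and it belongs mid-trough) at y=36, tip at y=-73.
- large_screwdriver: Large screwdriver, round black handle 30 mm thick and 94 long, 6 mm steel shaft, 193 mm long in all, 0.09 kg, lying on the bench right of the tray, tip roughly away from the robot; rolls if pushed. Origin: on its axis where shaft and handle meet, 15 mm above what it lies on. y along it towards the butt; mid-handle (grip there, and it belongs mid-trough) at y=49, tip at y=-96.
- pliers_inlay: Inlay for the red pliers. Fixed block 76x228x20 mm; recess 12 mm deep (floor 8 mm above underside), pliers outline, 7 mm play. Floor red, top grey. A floor-deep finger trough, 48 mm along y, crosses it at y=0. Origin: underside, mid-trough, below where the tool's grip belongs. z up; tip end -y (to -164), handle end +y (to 64). In a green tray (rim 25 mm); inlays 78 mm apart in x, any order.
- cutters_inlay: Inlay for the blue side cutters. Fixed block 76x228x20 mm; recess 12 mm deep (floor 8 mm above underside), cutters outline (shorter than pliers), 7 mm play. Floor blue, top grey. A floor-deep finger trough, 48 mm along y, crosses it at y=0. Origin: underside, mid-trough, below where the tool's grip belongs. z up; tip end -y (to -164), handle end +y (to 64). By pliers_inlay.
- small_driver_inlay: Inlay for the small red screwdriver. Fixed block 76x228x20 mm; recess 12 mm deep (floor 8 mm above underside), a handle groove 34x92 mm with centring flanks and a shaft slot. Floor red, top grey. A floor-deep finger trough, 48 mm along y, crosses it at y=0. Origin: underside, mid-trough, below where the tool's grip belongs. z up; tip end -y (to -164), handle end +y (to 64). By pliers_inlay.
- large_driver_inlay: Inlay for the large black screwdriver. Fixed block 76x228x20 mm; recess 12 mm deep (floor 8 mm above underside), a handle groove 38x113 mm with centring flanks and a shaft slot. Floor black, top grey. A floor-deep finger trough, 48 mm along y, crosses it at y=0. Origin: underside, mid-trough, below where the tool's grip belongs. z up; tip end -y (to -164), handle end +y (to 64). By pliers_inlay.
- marker: Paint marker, blue cap and white bands, 131 mm long, 13 thick, loose on the bench beyond the tools. Not a hand tool: leave it. Origin: underside, middle; y along it.
- tape_roll: Roll of black electrical tape, 60 mm across, 19 high, loose on the bench on the robot's side of the tools. Not a hand tool: leave it. Origin: underside, centre.

How it is judged:
At the end, for the whole second after the job is handed in: Each tool lies in its own inlay, tip to the tip end: its grip (widest handle point or mid-handle) within 12 mm of mid-trough along and across, height within 5 mm of lying on the recess floor, level within 0.06 rad, in line with the inlay within 0.2 rad, at rest (under 0.02 m/s, 0.3 rad/s) (x of red_pliers in the frame of pliers_inlay between -0.012 and 0.012 m and y of red_pliers in the frame of pliers_inlay between -0.012 and 0.012 m and z of red_pliers in the frame of pliers_inlay between 0.003 and 0.013 m and angle between the y axis of red_pliers and the y axis of pliers_inlay, either way round below 0.2 rad and angle between red_pliers's own y axis and vertical between 1.511 and 1.631 rad and linear speed of each of red_pliers, blue_cutters, small_screwdriver, large_screwdriver below 0.02 m/s and angular speed of each of red_pliers, blue_cutters, small_screwdriver, large_screwdriver below 0.3 rad/s and x of blue_cutters in the frame of cutters_inlay between -0.012 and 0.012 m and y of blue_cutters in the frame of cutters_inlay between -0.012 and 0.012 m and z of blue_cutters in the frame of cutters_inlay between 0.003 and 0.013 m and angle between the y axis of blue_cutters and the y axis of cutters_inlay, either way round below 0.2 rad and angle between blue_cutters's own y axis and vertical between 1.511 and 1.631 rad and x of small_screwdriver in the frame of small_driver_inlay between -0.012 and 0.012 m and y of small_screwdriver in the frame of small_driver_inlay between -0.0485 and -0.0245 m and z of small_screwdriver in the frame of small_driver_inlay between 0.014 and 0.024 m and angle between the y axis of small_screwdriver and the y axis of small_driver_inlay, either way round below 0.2 rad and angle between small_screwdriver's own y axis and vertical between 1.511 and 1.631 rad and x of large_screwdriver in the frame of large_driver_inlay between -0.012 and 0.012 m and y of large_screwdriver in the frame of large_driver_inlay between -0.061 and -0.037 m and z of large_screwdriver in the frame of large_driver_inlay between 0.0177 and 0.0277 m and angle between the y axis of large_screwdriver and the y axis of large_driver_inlay, either way round below 0.2 rad and angle between large_screwdriver's own y axis and vertical between 1.511 and 1.631 rad); the robot touches nothing.
It fails at once if the marker is displaced by more than 30 mm (distance of marker from where it was at the start of the episode above 0.03 m).
It fails at once if the roll of tape is displaced by more than 30 mm (distance of tape_roll from where it was at the start of the episode above 0.03 m).
It also fails if it takes over 96 s, if anything falls off the work surface, if the arm or the gripper's body presses on something with over 40 N, if the wrist force passes 120 N, or if a joint passes its speed limit or range.

## Working session

There is one attempt and no reset: what is moved stays moved. The work goes in short steps, Python scripts to look and compute and a shell command to move; the robot and the scene stay as the last step left them, time stands still between calls to the robot, and variables do not carry over. Pictures are saved under pics/ and viewed, at most 14 in all, crops included, and the job is handed in when it is done.

```bash
mkdir -p pics
cat > h.py <<'E'
import numpy as np, cv2
from station import robot, viewer, job
def snap(n,f=None):
    d=viewer.get_image(n)
    if f: cv2.imwrite('pics/'+f,cv2.cvtColor(d['frame'],cv2.COLOR_RGB2BGR))
    return d
def ray(d,u,v,fish=False):
    x=(u-d['cx'])/d['fx'];y=(v-d['cy'])/d['fy']
    if fish:
        r=np.hypot(x,y);s=np.sin(r)/r if r>1e-9 else 1
        c=np.array([x*s,-y*s,-np.cos(r)])
    else: c=np.array([x,-y,-1.])
    M=np.array(d['world_to_cam']);R=M[:3,:3]
    return -R.T@M[:3,3],R.T@c
def onz(d,u,v,z,fish=False):
    o,r=ray(d,u,v,fish);return o+r*(z-o[2])/r[2]
E
python3 - <<'E'
from h import *
for n in('scene','side','wrist'):
    d=snap(n,n+'0.png');print(n,d['fx'],d['cx'],d['cy'],ray(d,320,200,n=='wrist'))
s=robot.sense();print(s['time'],s['tcp_pos'],s['orientation'],s['finger_gap'],robot.grip_point_offset)
E
```

```text
scene 465.32196643283055 316.65545102220784 198.28438627449685 (array([-0.35281632, -0.40101925,  0.66327363]), array([ 0.76592634,  0.36902743, -0.52653665]))
side 510.7282801891393 324.04992980884833 192.7911064272102 (array([ 0.51391625, -1.08890077,  1.0685963 ]), array([ 0.00624722,  0.72699655, -0.68680354]))
wrist 309.70691628693146 319.58753823861315 193.8791005459207 (array([0.14808005, 0.5594993 , 0.37246604]), array([ 0.27723803, -0.11070267, -0.95440243]))
0.15 [0.21403127 0.53320596 0.19783146] [ 1.89737800e-01  9.81834544e-01 -6.71930308e-04 -2.09236033e-04] 0.9961849862631652 0.0187
```

View pics/scene0.png

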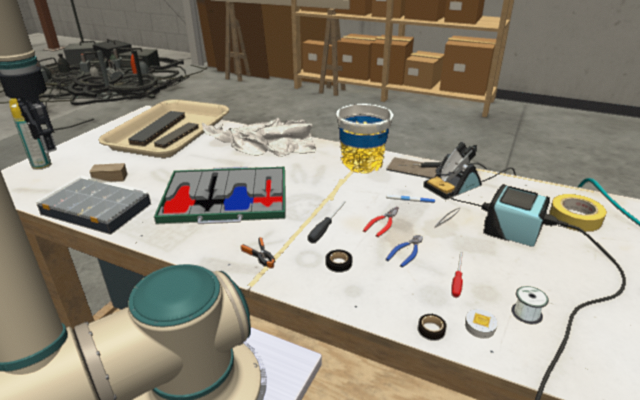

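View pics/side0.png

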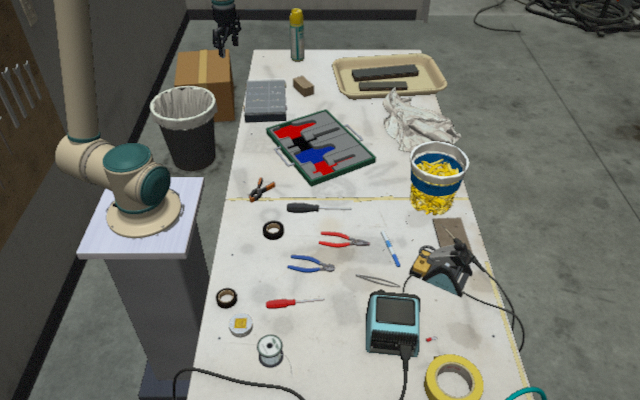

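View pics/wrist0.png

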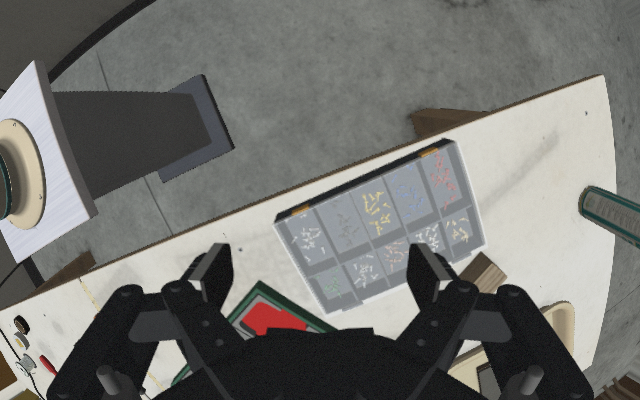

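The side view shows four loose tools: large driver (303,208), pliers (340,240), cutters (310,263), small driver (290,302). The tray is at about (320,148), with inlays in the order pliers, large driver, cutters, small driver from +y to -y.

Run:
```python
from h import *
d=snap('side');e=snap('scene')
# tool anchors by eye (pixels), on bench planes
for n,(u,v),z in [('largeH',(288,208),.015),('largeTip',(351,209),.015),('plH',(320,239),.005),('plTip',(368,243),.005),('cutH',(290,263),.005),('cutTip',(335,268),.005),('smB',(267,304),.011),('smTip',(324,299),.011),
 ('mk1',(383,233),.006),('mk2',(397,266),.006),('tape',(273,230),.01),('tape2',(227,297),.01),('trA',(265,125),.025),('trB',(340,110),.025),('trC',(376,155),.025),('trD',(312,185),.025)]:
    print(n,onz(d,u,v,z).round(3))
for n,(u,v),z in [('trA',(156,220),.025),('trB',(170,170),.025),('trC',(284,167),.025),('trD',(285,217),.025),('largeH',(312,240),.015),('plH',(366,233),.005),('smB',(456,293),.011),('tapeL',(339,260),.01)]:
    print(n,onz(e,u,v,z).round(3))
```

```text
largeH [ 0.429 -0.007  0.015]
largeTip [ 0.615 -0.013  0.015]
plH [ 0.522 -0.122  0.005]
plTip [ 0.656 -0.138  0.005]
cutH [ 0.441 -0.208  0.005]
cutTip [ 0.561 -0.226  0.005]
smB [ 0.39  -0.343  0.011]
smTip [ 0.531 -0.329  0.011]
mk1 [ 0.701 -0.102  0.006]
mk2 [ 0.727 -0.222  0.006]
tape [ 0.389 -0.091  0.01 ]
tape2 [ 0.288 -0.32   0.01 ]
trA [0.332 0.402 0.025]
trB [0.601 0.496 0.025]
trC [0.709 0.23  0.025]
trD [0.499 0.083 0.025]
trA [0.322 0.371 0.025]
trB [0.541 0.517 0.025]
trC [0.698 0.222 0.025]
trD [0.468 0.09  0.025]
largeH [ 0.423 -0.006  0.015]
plH [ 0.515 -0.105  0.005]
smB [ 0.391 -0.343  0.011]
tapeL [ 0.388 -0.089  0.01 ]
```

```bash
cat >> h.py <<'E'
from scipy.spatial.transform import Rotation as Rn
def go(x,y,z,yaw=None):
    """units to go (translate in present axes, then spin); yaw = heading of tool x, deg"""
    s=robot.sense();R=Rn.from_quat(s['orientation']).as_matrix()
    d=R.T@(np.array([x,y,z])-s['tcp_pos'])/.025
    th=np.degrees(np.arctan2(R[1,0],R[0,0]))
    sp=0 if yaw is None else -((yaw-th+180)%360-180)/5
    print('t',round(s['time'],2),'tcp',np.round(s['tcp_pos'],4),'yaw',round(th%360,1),'units',d.round(2),'spin',round(sp,2),'gap',round(s['finger_gap'],2))
E
python3 -c "
from h import *
go(.43,.26,.25,212)"
```

```text
t 0.25 tcp [0.2142 0.5334 0.1981] yaw 158.1 units [-12.09  -6.93  -2.07] spin -10.78 gap 1.0
```

```bash
python3 -m jog '[[1,-1,-0.58,-0.4,0],[1,-1,-0.58,-0.4,0],[1,-1,-0.58,-0.4,0],[1,-1,-0.58,-0.4,0],[1,-1,-0.58,-0.4,0]]' && python3 -m jog '[[1,-1,-0.58,0,0],[1,-1,-0.58,0,0],[1,-1,-0.58,0,0],[1,-1,-0.58,0,0],[1,-1,-0.58,0,0]]' && python3 -m jog '[[1,-1,-0.55,0,0],[1,-1,-0.55,0,0],[1,0,0,0,-1],[1,0,0,0,-1],[1,0,0,0,-1]]' && python3 -m jog '[[1,0,0,0,-1],[1,0,0,0,-1],[1,0,0,0,-1],[1,0,0,0,-1],[1,0,0,0,-1]]' && python3 -m jog '[[1,0,0,0,-1],[1,0,0,0,-1],[1,0,0,0,-0.8],[1,0,0,0,0],[1,0,0,0,0]]' && python3 -c "
from h import *
go(.43,.26,.25,212);d=snap('wrist','w1.png')"
```

```text
time: 0.75
tcp_pos: [0.3037, 0.4188, 0.2488]
orientation: [0.19, 0.982, -0.0, 0.0]
ft_force: [0.9, 0.8, -0.7]
finger_gap: 0.997
finger_force: 0.0
time: 1.25
tcp_pos: [0.3927, 0.3049, 0.2485]
orientation: [0.19, 0.982, 0.0, 0.0]
ft_force: [0.6, 0.1, -0.5]
finger_gap: 1.002
finger_force: 0.0
time: 1.75
tcp_pos: [0.4285, 0.2614, 0.2484]
orientation: [0.059, 0.998, -0.0, -0.0]
ft_force: [-0.5, 0.1, -0.8]
finger_gap: 0.997
finger_force: 0.0
time: 2.25
tcp_pos: [0.4283, 0.2617, 0.2484]
orientation: [-0.159, 0.987, 0.0, -0.0]
ft_force: [0.3, -0.0, 0.1]
finger_gap: 0.997
finger_force: 0.0
time: 2.75
tcp_pos: [0.4283, 0.2618, 0.2484]
orientation: [-0.276, 0.961, 0.0, -0.0]
ft_force: [-1.3, -0.4, 0.1]
finger_gap: 0.999
finger_force: 0.0
t 2.75 tcp [0.4283 0.2618 0.2484] yaw 212.0 units [-0.02 -0.1  -0.06] spin 0.01 gap 1.0
```

View pics/w1.png

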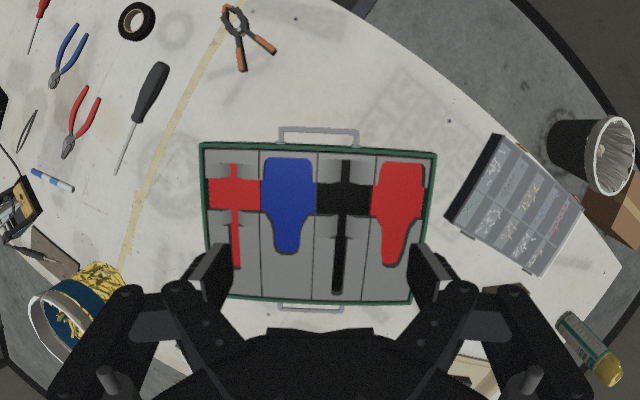

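The wrist view shows the whole tray: small-driver trough at (234,194), cutters at (288,200), large driver at (344,198), pliers at (398,200), with tips towards the bottom of the image. The loose tools are at top left.

Run:
```python
from h import *
d=snap('wrist');f=d['frame'];hsv=cv2.cvtColor(f,cv2.COLOR_RGB2HSV).astype(int)
H,S,V=hsv[...,0],hsv[...,1],hsv[...,2]
red=((H<8)|(H>172))&(S>150)&(V>90);blu=(H>105)&(H<130)&(S>120);blk=(V<45)
def ext(m,c0,c1,r0,r1,n):
    for c in (c0,c1):
        r=np.where(m[r0:r1,c])[0]+r0
        a=onz(d,c,r.min(),.01,1)[:2];b=onz(d,c,r.max()+1,.01,1)[:2]
        print(n,c,r.min(),r.max(),a.round(4),b.round(4),'mid',((a+b)/2).round(4),'w',np.hypot(*(a-b)).round(4))
ext(red,216,250,165,230,'small');ext(blk,328,360,170,230,'large')
def rows(m,rs,c0,c1,n):
    for r in rs:
        c=np.where(m[r,c0:c1])[0]+c0
        a=onz(d,c.min(),r,.01,1)[:2];b=onz(d,c.max()+1,r,.01,1)[:2]
        print(n,'row',r,c.min(),c.max(),a.round(4),b.round(4),'mid',((a+b)/2).round(4),'w',np.hypot(*(a-b)).round(4))
rows(red,(195,220,255),205,262,'small');rows(blu,(168,195,215,245),255,325,'cut');rows(blk,(170,198,225,280),312,376,'large');rows(red,(168,198,215,255),365,430,'pl')
for n,m,(c0,c1) in (('cut',blu,(255,325)),('pl',red,(365,430)),('small',red,(205,262)),('large',blk,(330,358))):
    y,x=np.where(m[150:300,c0:c1]);print(n,'rows',y.min()+150,y.max()+150,'cols',x.min()+c0,x.max()+c0)
print(ray(d,320,200,1))
```

```text
small 216 179 207 [0.5298 0.1511] [0.569  0.1707] mid [0.5494 0.1609] w 0.0438
small 250 180 209 [0.5046 0.1948] [0.5437 0.2159] mid [0.5242 0.2053] w 0.0444
large 328 184 213 [0.452  0.2901] [0.489  0.3137] mid [0.4705 0.3019] w 0.0439
large 360 185 214 [0.4295 0.3285] [0.4662 0.3535] mid [0.4479 0.341 ] w 0.0443
small row 195 209 259 [0.5569 0.1525] [0.5161 0.2176] mid [0.5365 0.185 ] w 0.0768
small row 220 233 237 [0.5715 0.2013] [0.5673 0.2078] mid [0.5694 0.2046] w 0.0077
small row 255 232 239 [0.6249 0.2256] [0.6176 0.2363] mid [0.6212 0.2309] w 0.013
cut row 168 265 311 [0.4786 0.2046] [0.4446 0.2596] mid [0.4616 0.2321] w 0.0647
cut row 195 261 314 [0.5154 0.2188] [0.4749 0.2833] mid [0.4951 0.251 ] w 0.0761
cut row 215 269 306 [0.5354 0.2431] [0.5062 0.2893] mid [0.5208 0.2662] w 0.0546
cut row 245 276 298 [0.5715 0.275 ] [0.5529 0.3038] mid [0.5622 0.2894] w 0.0343
large row 170 342 349 [0.4252 0.2957] [0.4193 0.305 ] mid [0.4222 0.3004] w 0.011
large row 198 317 370 [0.4772 0.288 ] [0.4368 0.3524] mid [0.457  0.3202] w 0.076
large row 225 338 344 [0.4956 0.335 ] [0.4903 0.3436] mid [0.493  0.3393] w 0.0101
large row 280 332 342 [0.5783 0.3784] [0.5694 0.3931] mid [0.5738 0.3857] w 0.0172
pl row 168 381 421 [0.3938 0.3398] [0.3612 0.3901] mid [0.3775 0.365 ] w 0.0599
pl row 198 372 422 [0.4361 0.3536] [0.3958 0.4182] mid [0.416  0.3859] w 0.0761
pl row 215 370 419 [0.4585 0.3658] [0.4191 0.4304] mid [0.4388 0.3981] w 0.0757
pl row 255 382 398 [0.5018 0.4194] [0.4882 0.4427] mid [0.495  0.4311] w 0.0269
cut rows 150 251 cols 261 315
pl rows 162 263 cols 370 423
small rows 164 266 cols 208 259
large rows 151 291 cols 330 357
(array([0.36799965, 0.2237301 , 0.42319705]), array([ 0.25267001,  0.16011002, -0.9542131 ]))
```

```bash
python3 -c "
from h import *
go(.54,-.15,.25,180)"
```

```text
t 2.85 tcp [0.4283 0.2617 0.2485] yaw 212.1 units [  4.96 -16.33  -0.06] spin 6.41 gap 1.0
```

```bash
R='python3 -m jog'; python3 -m jog '[[1,0.3,-1,0,0],[1,0.3,-1,0,0],[1,0.3,-1,0,0],[1,0.3,-1,0,0],[1,0.3,-1,0,0]]' >/dev/null && python3 -m jog '[[1,0.3,-1,0,0],[1,0.3,-1,0,0],[1,0.3,-1,0,0],[1,0.3,-1,0,0],[1,0.3,-1,0,0]]'>/dev/null && python3 -m jog '[[1,0.3,-1,0,0],[1,0.3,-1,0,0],[1,0.3,-1,0,0],[1,0.3,-1,0,0],[1,0.3,-1,0,0]]'>/dev/null && python3 -m jog '[[1,0.4,-1,0,0],[1,0,-0.3,0,1],[1,0,0,0,1],[1,0,0,0,1],[1,0,0,0,1]]'>/dev/null && python3 -m jog '[[1,0,0,0,1],[1,0,0,0,1],[1,0,0,0,0.4],[1,0,0,0,0],[1,0,0,0,0]]' && python3 -c "
from h import *
go(.54,-.15,.25,180);d=snap('wrist','w2.png')"
```

```text
time: 5.35
tcp_pos: [0.5413, -0.1485, 0.2484]
orientation: [-0.001, 1.0, 0.0, -0.0]
ft_force: [-0.0, 0.3, -0.4]
finger_gap: 1.001
finger_force: 0.0
t 5.35 tcp [ 0.5413 -0.1485  0.2484] yaw 180.2 units [ 0.05 -0.06 -0.06] spin 0.03 gap 1.0
```

View pics/w2.png

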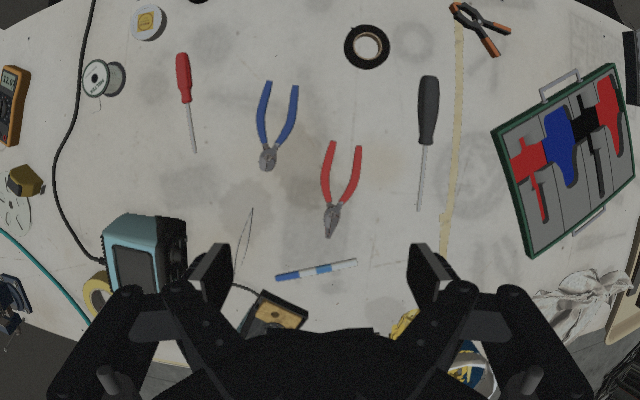

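All four tools are visible: large-driver handle (428,110), pliers handles (340,175), cutters handles (278,110) and small-driver handle (183,77). Next I'll measure their axes in the plane of each tool's mid-height.

```bash
cat >> h.py <<'E'
def masks(f):
    hsv=cv2.cvtColor(f,cv2.COLOR_RGB2HSV).astype(int);H,S,V=hsv[...,0],hsv[...,1],hsv[...,2]
    return ((H<8)|(H>172))&(S>140)&(V>70),(H>105)&(H<130)&(S>110)&(V>50),(V<75)&(S<90)
def blob(d,m,box,z):
    """world xy of the largest blob of mask m in box (c0,r0,c1,r1)"""
    k=np.zeros(m.shape,np.uint8);c0,r0,c1,r1=box;k[r0:r1,c0:c1]=m[r0:r1,c0:c1]
    n,l,st,_=cv2.connectedComponentsWithStats(k);i=1+st[1:,4].argmax()
    y,x=np.where(l==i);return np.array([onz(d,a,b,z,1)[:2] for a,b in zip(x,y)])
def rect(P):
    (c,(w,h),a)=cv2.minAreaRect((P*1000).astype(np.float32));B=cv2.boxPoints((c,(w,h),a))
    e=max((B[1]-B[0],B[2]-B[1]),key=np.linalg.norm)
    if e[0]>0:e=-e
    return np.array(c)/1000,sorted((w,h)),np.degrees(np.arctan2(e[1],e[0]))%360
E
python3 - <<'E'
from h import *
d=snap('wrist');r,b,k=masks(d['frame'])
for n,m,box,z,tip in(('large',k,(405,65,450,150),.015,(419,210)),('small',r,(165,45,205,110),.011,(195,152)),('pl',r,(310,130,370,215),.006,(331,237)),('cut',b,(245,70,310,150),.006,(266,168))):
    P=blob(d,m,box,z);c,s,a=rect(P);T=onz(d,*tip,z,1)[:2]
    e=c-T;print(n,len(P),'c',c.round(4),'size',np.round(s,1),'ang',a.round(1),'tip',T.round(4),'tip->c ang',(np.degrees(np.arctan2(e[1],e[0]))%360).round(1),'dist',np.hypot(*e).round(4))
    if n in('pl','cut'):
        u=e/np.hypot(*e);q=(P-T)@u;w=(P-T)@np.array([-u[1],u[0]])
        print('  extent along',q.min().round(4),q.max().round(4),[(round(x,3),w[abs(q-x)<.003].min().round(4),w[abs(q-x)<.003].max().round(4)) for x in np.arange(q.min()+.004,q.max()-.002,.01)])
E
```

```text
large 1221 c [ 0.4702 -0.001 ] size [30.8 94.3] ang 181.5 tip [ 0.6132 -0.0045] tip->c ang 178.6 dist 0.143
small 557 c [ 0.4215 -0.3382] size [21.2 71.2] ang 187.7 tip [ 0.5291 -0.325 ] tip->c ang 187.0 dist 0.1084
pl 405 c [ 0.5597 -0.1387] size [15.2 85.1] ang 176.4 tip [ 0.658  -0.1314] tip->c ang 184.2 dist 0.0986
  extent along 0.056 0.1403 [(np.float64(0.06), np.float64(-0.0022), np.float64(0.0049)), (np.float64(0.07), np.float64(-0.0013), np.float64(0.0071)), (np.float64(0.08), np.float64(-0.0005), np.float64(0.0091)), (np.float64(0.09), np.float64(0.0), np.float64(0.0086)), (np.float64(0.1), np.float64(-0.0034), np.float64(0.0065)), (np.float64(0.11), np.float64(-0.0068), np.float64(0.0045)), (np.float64(0.12), np.float64(-0.0088), np.float64(0.0011)), (np.float64(0.13), np.float64(-0.0121), np.float64(-0.0037))]
cut 411 c [ 0.4765 -0.2254] size [15.8 83.6] ang 174.2 tip [ 0.5547 -0.2228] tip->c ang 181.9 dist 0.0783
  extent along 0.0363 0.1193 [(np.float64(0.04), np.float64(-0.0024), np.float64(0.0045)), (np.float64(0.05), np.float64(-0.0006), np.float64(0.0067)), (np.float64(0.06), np.float64(0.0003), np.float64(0.0087)), (np.float64(0.07), np.float64(-0.0002), np.float64(0.0083)), (np.float64(0.08), np.float64(-0.0035), np.float64(0.0078)), (np.float64(0.09), np.float64(-0.0053), np.float64(0.0045)), (np.float64(0.1), np.float64(-0.0099), np.float64(0.0013)), (np.float64(0.11), np.float64(-0.0116), np.float64(-0.0033))]
```

```bash
python3 -m jog '[[1,0.475,0.983,0.4,0],[1,0.475,0.983,0.4,0],[1,0.475,0.983,0.4,0],[1,0.475,0.983,0.4,0],[1,0.475,0.983,0.4,0]]' >/dev/null && python3 -m jog '[[1,0.475,0.983,0.4,0],[1,0,0,1,0],[1,0,0,1,0],[1,0,0,1,0],[1,0,0,1,0]]' && python3 -m jog '[[1,0,0,1,0],[1,0,0,1,0],[1,0,0,0.8,0],[1,0,0,0.4,0],[1,0,0,0.1,0]]' && python3 -m jog '[[1,0,0,0,0],[-0.3,0,0,0,0],[-0.6,0,0,0,0],[-1,0,0,0,0],[-1,0,0,0,0]]' 40
python3 - <<'E'
from h import *
go(.47,-.001,.003,180)
d=snap('wrist');r,b,k=masks(d['frame'])
for n,m,box,z in(('pl',r,(0,0,640,400),.006),('cut',b,(0,0,640,400),.006)): pass
snap('wrist','w3.png')
E
```

```text
time: 6.45
tcp_pos: [0.4699, -0.0011, 0.0879]
orientation: [-0.001, 1.0, -0.0, 0.001]
ft_force: [0.0, -0.6, -0.4]
finger_gap: 1.0
finger_force: 0.0
time: 6.95
tcp_pos: [0.4692, -0.0011, 0.0052]
orientation: [-0.001, 1.0, 0.0, -0.001]
ft_force: [0.1, 0.7, 0.1]
finger_gap: 1.001
finger_force: 0.0
time: 7.45
tcp_pos: [0.4701, -0.0012, 0.0065]
orientation: [-0.001, 1.0, -0.0, 0.001]
ft_force: [-0.3, 0.6, -0.2]
finger_gap: 0.324
finger_force: 0.0
t 7.45 tcp [ 0.4701 -0.0012  0.0065] yaw 180.1 units [0.   0.01 0.14] spin 0.02 gap 0.32
```

View pics/w3.png

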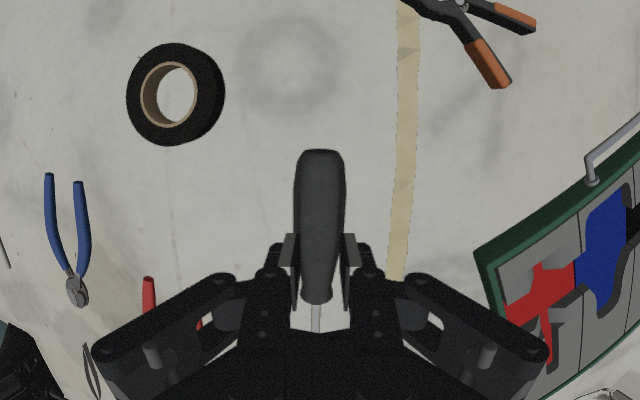

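The fingers straddle the middle of the black handle, centred at about (320,235). I'll finish closing, then lift.

```bash
python3 -m jog '[[-1,0,0,0.12,0],[-1,0,0,0,0],[-1,0,0,0,0],[-1,0,0,0,0],[-1,0,0,0,0]]' 50 && python3 -m jog '[[-1,0,0,-1,0],[-1,0,0,-1,0],[-1,0,0,-1,0],[-1,0,0,-1,0],[-1,0,0,0,0]]' && python3 -c "
from h import *
go(.4575,.3197,.10,209.4)"
```

```text
time: 8.05
tcp_pos: [0.4698, -0.0012, 0.003]
orientation: [-0.001, 1.0, 0.0, 0.0]
ft_force: [0.0, 0.6, -0.5]
finger_gap: 0.003
finger_force: 0.0
time: 8.55
tcp_pos: [0.4725, -0.0016, 0.1062]
orientation: [-0.001, 1.0, -0.001, 0.004]
ft_force: [0.7, 0.2, -0.0]
finger_gap: 0.0
finger_force: 0.0
t 8.55 tcp [ 0.4725 -0.0016  0.1062] yaw 180.1 units [ 0.57 12.85  0.23] spin -5.85 gap 0.0
```

The grasp slipped and the gripper shut empty. I'll look at where the driver is now.

```bash
python3 -m jog '[[1,0,0,-1,0],[1,0,0,-1,0],[1,0,0,-1,0],[1,0,0,0,0],[1,0,0,0,0]]' && python3 -c "
from h import *
snap('wrist','w4.png')"
```

```text
time: 9.05
tcp_pos: [0.4694, -0.0011, 0.1774]
orientation: [-0.001, 1.0, 0.0, -0.0]
ft_force: [-0.3, -0.2, 0.7]
finger_gap: 0.841
finger_force: 0.0
```

View pics/w4.png

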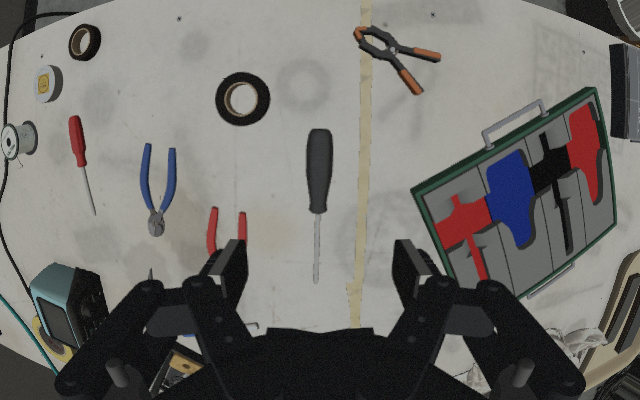

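Run:
```python
from h import *
d=snap('wrist');r,b,k=masks(d['frame'])
P=blob(d,k,(300,115,340,215),.015);c,s,a=rect(P);T=onz(d,316,282,.006,1)[:2];T2=onz(d,316,282,.015,1)[:2]
print(c,s,a,T,T2,np.hypot(*(c-T2)))
go(*c,-.006,180)
```

```text
[ 0.47149756 -0.00188522] [28.64680290222168, 96.27810668945312] 179.60057 [ 0.61770052 -0.00541621] [ 0.61198016 -0.00531699] 0.1405245157088552
t 9.15 tcp [ 0.4686 -0.001   0.1764] yaw 180.1 units [-0.14 -0.04  7.3 ] spin 0.02 gap 0.99
```

```bash
python3 -m jog '[[1,-0.1,0,1,0],[1,0,0,1,0],[1,0,0,1,0],[1,0,0,1,0],[1,0,0,1,0]]' >/dev/null && python3 -m jog '[[1,0,0,1,0],[1,0,0,0.7,0],[1,0,0,0.3,0],[1,0,0,0.1,0],[1,0,0,0,0]]' && python3 -m jog '[[1,0,0,0,0],[0.1,0,0,0,0],[-0.1,0,0,0,0],[-0.1,0,0,0,0],[-0.1,0,0,0,0]]' 40
```

```text
time: 10.15
tcp_pos: [0.4721, -0.0011, 0.0003]
orientation: [-0.001, 1.0, 0.0, -0.0]
ft_force: [0.2, 0.1, 0.1]
finger_gap: 1.0
finger_force: 0.0
time: 10.65
tcp_pos: [0.4724, -0.0012, 0.0008]
orientation: [-0.001, 1.0, -0.0, 0.0]
ft_force: [-0.0, -0.3, -0.1]
finger_gap: 0.449
finger_force: 0.0
```

```bash
python3 -m jog '[[-0.1,0,0,0.08,0],[-0.1,0,0,0,0],[-0.25,0,0,0,0],[-0.35,0,0,0,0],[-0.45,0,0,0,0]]' 40 && python3 -m jog '[[-0.6,0,0,0,0],[-0.6,0,0,0,0]]'
```

```text
time: 11.15
tcp_pos: [0.4723, -0.0012, -0.0015]
orientation: [-0.001, 1.0, 0.0, 0.0]
ft_force: [0.6, 0.5, -0.4]
finger_gap: 0.273
finger_force: 0.0
time: 11.35
tcp_pos: [0.4723, -0.0012, -0.0015]
orientation: [-0.001, 1.0, 0.0, 0.0]
ft_force: [0.5, 0.5, 1.0]
finger_gap: 0.202
finger_force: 0.0
```

```bash
python3 -c "
from h import *
a=snap('wrist')['frame'][100:400,150:490];b=snap('side')['frame'][150:300,240:440];b=cv2.resize(b,(400,300),interpolation=cv2.INTER_CUBIC)
cv2.imwrite('pics/w5.png',np.hstack([a,b])[...,::-1])"
```

```text
(no output)
```

View pics/w5.png

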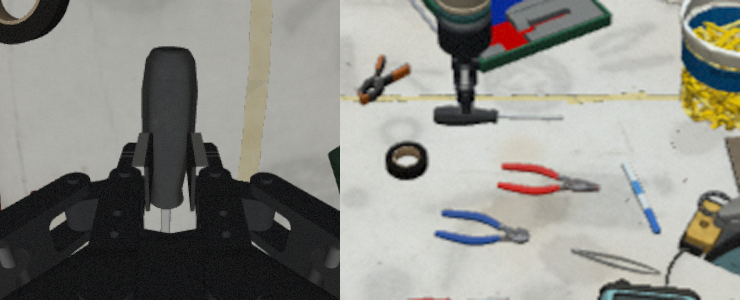

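The pads look to be on the upper part of the handle. I'll compare the fingertip height in the side view with the stated TCP.

```bash
cat >> h.py <<'E'
def proj(d,p):
    c=(np.array(d['world_to_cam'])@np.r_[p,1])[:3]
    return np.array([d['cx']+d['fx']*c[0]/-c[2],d['cy']-d['fy']*c[1]/-c[2]]).round(1)
E
python3 - <<'E'
from h import *
d=snap('side')
for p in((.472,-.001,-.0015),(.472,-.001,.015),(.472,-.001,.03),(.472,-.02,0),(.472,-.02,.012),(.472,-.02,.03),(.472,-.02,.045)):print(p,proj(d,p))
a=d['frame'][175:225,270:330];b=snap('scene');q=proj(b,(.472,-.001,.015));print(q)
q=q.astype(int);c=b['frame'][q[1]-35:q[1]+15,q[0]-30:q[0]+30]
cv2.imwrite('pics/w6.png',np.hstack([cv2.resize(i,(390,325),interpolation=cv2.INTER_CUBIC) for i in(a,c)])[...,::-1])
E
```

```text
(0.472, -0.001, -0.0015) [302.8 210.4]
(0.472, -0.001, 0.015) [302.7 206.4]
(0.472, -0.001, 0.03) [302.6 202.8]
(0.472, -0.02, 0) [302.7 214.5]
(0.472, -0.02, 0.012) [302.6 211.7]
(0.472, -0.02, 0.03) [302.5 207.3]
(0.472, -0.02, 0.045) [302.3 203.6]
[319.2 228.4]
```

View pics/w6.png

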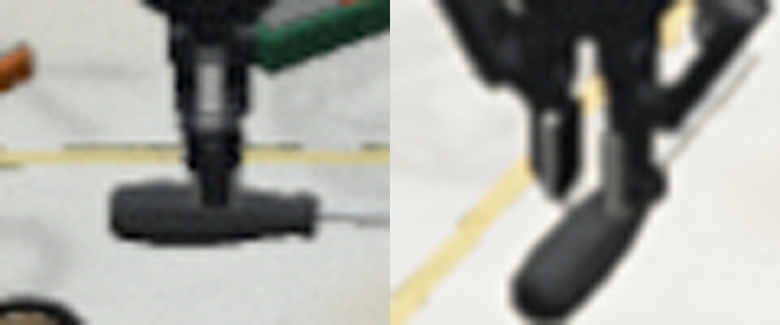

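The side view puts the finger ends at about (303,206.5), which is some 25 mm above the bench even though the TCP reads about 0. I'll open and feel downwards in small steps, watching the force.

```bash
python3 -m jog '[[0.2,0,0,0,0],[0.2,0,0,0,0],[0.2,0,0,0,0],[0.2,0,0,0.2,0],[0.2,0,0,0,0]]' && python3 -m jog '[[0.2,0,0,0.2,0],[0.2,0,0,0,0]]'
```

```text
time: 12.05
tcp_pos: [0.4717, -0.0011, -0.0071]
orientation: [-0.001, 1.0, 0.0, -0.001]
ft_force: [0.4, 0.4, -0.9]
finger_gap: 0.601
finger_force: 0.0
time: 12.25
tcp_pos: [0.4717, -0.0011, -0.0122]
orientation: [-0.001, 1.0, 0.0, -0.001]
ft_force: [0.6, 0.1, -0.2]
finger_gap: 0.6
finger_force: 0.0
```

```bash
python3 -m jog '[[0.2,0,0,0.2,0],[0.2,0,0,0,0]]' && python3 -m jog '[[0.2,0,0,0.1,0],[0.2,0,0,0,0]]'| grep -E "pos|ft" && python3 -m jog '[[0.2,0,0,0.1,0],[0.2,0,0,0,0]]'| grep -E "pos|ft"
```

```text
time: 12.45
tcp_pos: [0.4718, -0.0011, -0.0171]
orientation: [-0.001, 1.0, 0.0, -0.001]
ft_force: [0.4, -0.6, -0.7]
finger_gap: 0.598
finger_force: 0.0
tcp_pos: [0.4721, -0.0011, -0.0193]
ft_force: [-0.2, -0.5, -0.2]
tcp_pos: [0.4721, -0.0011, -0.0217]
ft_force: [0.2, -0.1, -0.3]
```

```bash
python3 -m jog '[[-0.2,0,0,0,0],[-0.4,0,0,0,0],[-0.5,0,0,0,0],[-0.5,0,0,0,0]]' 40
```

```text
time: 13.25
tcp_pos: [0.4724, -0.0012, -0.0212]
orientation: [-0.001, 1.0, -0.0, 0.0]
ft_force: [-1.8, -0.3, 3.4]
finger_gap: 0.332
finger_force: 39.3
```

The driver is held with 39 N at gap 0.33. I'll lift it and carry it to the large inlay.

```bash
python3 -m jog '[[-1,0,0,-0.5,0],[-1,0,0,-1,0],[-1,0,0,-1,0],[-1,0,0,-0.8,0],[-1,0,0,0,0]]' 60 && python3 -m jog '[[-1,0.05,1,0,0],[-1,0.05,1,0,0],[-1,0.05,1,0,0],[-1,0.05,1,0,0],[-1,0.05,1,0,0]]' >/dev/null && python3 -m jog '[[-1,0.05,1,0,0],[-1,0.05,1,0,0],[-1,0.05,1,0,0],[-1,0.05,1,0,0],[-1,0.05,1,0,0]]' >/dev/null && python3 -m jog '[[-1,0,1,0,0],[-1,0,1,0,0],[-1,0,0.85,0,0],[-1,0,0,0,-1],[-1,0,0,0,-1]]' >/dev/null && python3 -m jog '[[-1,0,0,0,-1],[-1,0,0,0,-1],[-1,0,0,0,-1],[-1,0,0,0,-0.8],[-1,0,0,0,0]]'
python3 - <<'E'
from h import *
go(.4575,.3197,-.013,209.4)
d=snap('wrist','w7.png')
E
```

```text
time: 13.75
tcp_pos: [0.4744, -0.0014, 0.0632]
orientation: [-0.001, 1.0, -0.0, 0.003]
ft_force: [0.7, -0.6, -1.1]
finger_gap: 0.319
finger_force: 59.1
time: 15.75
tcp_pos: [0.4582, 0.3196, 0.0594]
orientation: [-0.251, 0.968, -0.0, -0.001]
ft_force: [0.0, 0.5, -0.8]
finger_gap: 0.324
finger_force: 59.6
t 15.75 tcp [0.4582 0.3196 0.0594] yaw 209.1 units [0.01 0.02 2.9 ] spin -0.06 gap 0.32
```

View pics/w7.png

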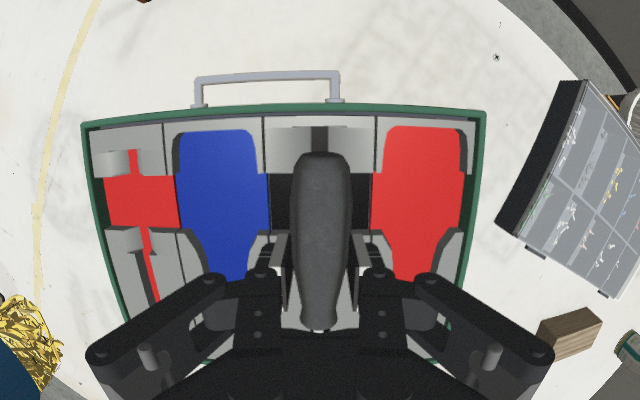

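The handle hangs centred over the large inlay's groove, in line with it, at about (320,240). Lowering it now.

```bash
python3 -m jog '[[-1,0,0,0.9,0],[-1,0,0,0.9,0],[-1,0,0,0.6,0],[-1,0,0,0.1,0],[-1,0,0,0,0]]'|grep -E "pos|ft" && python3 -m jog '[[-1,0,0,0.1,0],[-1,0,0,0,0]]'|grep -E "pos|ft" && python3 -m jog '[[-1,0,0,0.1,0],[-1,0,0,0,0]]'|grep -E "pos|ft"
```

```text
tcp_pos: [0.4586, 0.3198, -0.0022]
ft_force: [-0.8, 0.0, -0.5]
tcp_pos: [0.4596, 0.3203, -0.0034]
ft_force: [0.6, -0.7, -1.2]
tcp_pos: [0.4591, 0.3201, -0.0063]
ft_force: [-0.2, -0.2, -0.3]
```

```bash
for i in 1 2; do :; done; python3 -m jog '[[-1,0,0,0.12,0],[-1,0,0,0,0]]'|grep -E "pos|ft" && python3 -m jog '[[-1,0,0,0.1,0],[-1,0,0,0,0]]'|grep -E "pos|ft" && python3 -m jog '[[-1,0,0,0.1,0],[-1,0,0,0,0]]'|grep -E "pos|ft"
```

```text
tcp_pos: [0.4588, 0.3199, -0.0098]
ft_force: [-0.1, 0.2, -1.4]
tcp_pos: [0.4592, 0.3202, -0.0106]
ft_force: [-2.6, -1.1, 8.8]
tcp_pos: [0.4593, 0.3203, -0.0109]
ft_force: [-6.1, -2.3, 23.6]
```

Contact at -0.0107, which is a floor 10.5 mm above the bench and agrees with 8 mm plus the tray base. I'll release and retreat.

```bash
python3 -m jog '[[-0.1,0,0,0,0],[0,0,0,0,0],[0,0,0,0,0],[0,0,0,-0.5,0],[0,0,0,-1,0]]' && python3 -m jog '[[0.5,0,0,-1,0],[1,0,0,-1,0],[1,0,0,-1,0],[1,0,0,-1,0],[1,0,0,0,0]]' >/dev/null
python3 - <<'E'
from h import *
t=np.array([.8712,.4909]);c=np.array([-.4909,.8712])
d=snap('wrist','w8.png');r,b,k=masks(d['frame'])
go(.54,-.19,.10,180)
for n,p in(('g',(.4575,.3197,.026)),):
    M=np.array(d['world_to_cam'])
E
```

```text
time: 17.8
tcp_pos: [0.4575, 0.3191, 0.0219]
orientation: [-0.251, 0.968, -0.001, -0.002]
ft_force: [0.1, -0.1, 0.2]
finger_gap: 0.499
finger_force: 0.0
t 18.35 tcp [0.4604 0.3207 0.1251] yaw 209.1 units [  7.16 -19.4    0.97] spin 5.83 gap 1.0
```

View pics/w8.png

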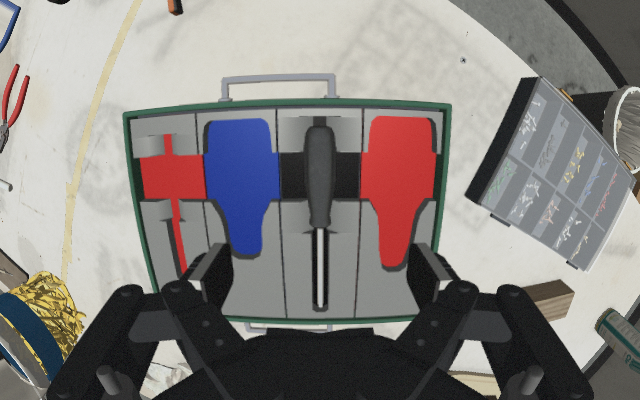

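The black driver sits in its groove, handle around (318,175) and shaft in the slot down to (320,307). Now to the pliers and cutters.

```bash
python3 -m jog '[[1,0.345,-0.966,-0.2,0],[1,0.345,-0.966,-0.2,0],[1,0.345,-0.966,-0.2,0],[1,0.345,-0.966,-0.2,0],[1,0.345,-0.966,-0.2,0]]' >/dev/null && python3 -m jog '[[1,0.345,-0.966,-0.2,0],[1,0.345,-0.966,-0.2,0],[1,0.345,-0.966,-0.2,0],[1,0.345,-0.966,-0.2,0],[1,0.345,-0.966,-0.2,0]]'>/dev/null && python3 -m jog '[[1,0.345,-0.966,-0.2,0],[1,0.345,-0.966,-0.2,0],[1,0.345,-0.966,-0.2,0],[1,0.345,-0.966,-0.2,0],[1,0.345,-0.966,-0.2,0]]'>/dev/null && python3 -m jog '[[1,0.345,-0.966,0,0],[1,0.345,-0.966,0,0],[1,0.345,-0.966,0,0],[1,0.345,-0.966,0,0],[1,0,0,0,1]]'>/dev/null && python3 -m jog '[[1,0,0,0,1],[1,0,0,0,1],[1,0,0,0,1],[1,0,0,0,1],[1,0,0,0,0.83]]' >/dev/null
python3 - <<'E'
from h import *
go(.54,-.16,.2,180)
d=snap('wrist','w9.png');r,b,k=masks(d['frame'])
np.save('w9.npy',np.array([d['fx'],d['fy'],d['cx'],d['cy'],*np.array(d['world_to_cam']).ravel()]))
for n,m,sel in(('pl',r,lambda x,y:y>-.25),('cut',b,lambda x,y:x<.60)):
    nn,l,st,ce=cv2.connectedComponentsWithStats(m.astype(np.uint8))
    for i in range(1,nn):
        if st[i,4]<80: continue
        yy,xx=np.where(l==i);P=np.array([onz(d,a,q,.006,1)[:2] for a,q in zip(xx,yy)])
        c,s,a=rect(P);print(n,st[i].tolist(),c.round(3),np.round(s,1),a.round(1))
E
```

```text
t 20.85 tcp [ 0.5383 -0.1602  0.1963] yaw 179.8 units [-0.07  0.01 -0.15] spin -0.04 gap 0.99
pl [165, 49, 18, 58, 699] [ 0.421 -0.341] [21.1 73.7] 186.7
pl [619, 77, 21, 83, 936] [0.44  0.406] [ 73.4 155. ] 208.7
pl [535, 144, 37, 87, 1103] [0.568 0.208] [ 71.3 157.8] 209.2
pl [330, 149, 17, 68, 531] [ 0.56  -0.139] [16.1 84.7] 176.3
pl [351, 154, 26, 63, 500] [ 0.564 -0.102] [16.1 81.7] 163.8
cut [257, 80, 18, 71, 552] [ 0.476 -0.225] [16.2 84. ] 173.6
cut [280, 86, 24, 67, 538] [ 0.482 -0.189] [15.4 81.5] 163.0
cut [567, 110, 32, 85, 1640] [0.513 0.264] [ 77.6 139. ] 209.1
cut [280, 292, 26, 11, 168] [ 0.726 -0.2  ] [11.8 37.5] 104.5
```

View pics/w9.png

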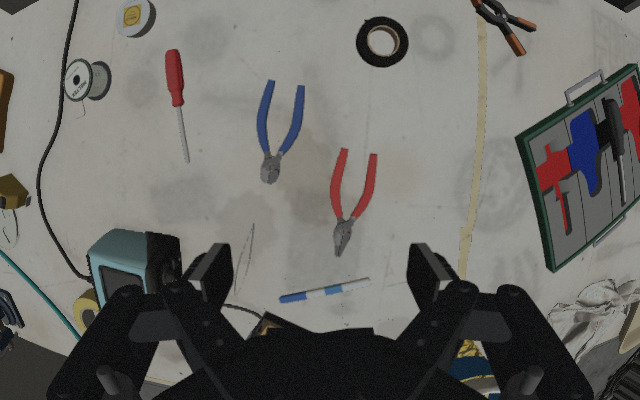

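Pliers: handles at (338,183) and (364,185), tip (341,256). Cutters: handles at (266,115) and (292,120), tip (268,184). I'll fit the midline of each pair of handles.

```bash
cat > t.py <<'E'
from h import *
def mid(d,m,boxes,tip,L,n):
    P=np.vstack([blob(d,m,b,.006) for b in boxes]);T=onz(d,*tip,.005,1)[:2];c=P.mean(0);a=c-T;a/=np.hypot(*a)
    for _ in range(4):
        w=np.array([-a[1],a[0]]);q=(P-c)@a;v=(P-c)@w
        X=[];Y=[];W=[]
        for x in np.arange(q.min()+.015,q.max()-.008,.004):
            s=v[abs(q-x)<.003];X.append(x);Y.append((s.min()+s.max())/2);W.append(s.max()-s.min())
        k,o=np.polyfit(X,Y,1);c=c+w*o;a=a+k*w;a/=np.hypot(*a)
    q=(P-c)@a;G=c+a*(q.max()-L)
    print(n,'yaw',(np.degrees(np.arctan2(a[1],a[0]))%360).round(1),'grip(end-L)',G.round(4),'widest at',(c+a*X[int(np.argmax(W))]).round(4),'width',max(W).round(4),'tip along',((T-G)@a).round(4),'off',((T-G)@[-a[1],a[0]]).round(4))
if __name__=='__main__':
    d=snap('wrist');r,b,k=masks(d['frame'])
    mid(d,r,((325,145,350,222),(350,150,380,222)),(341,256),.049,'pl');mid(d,b,((252,75,278,156),(279,82,307,158)),(268,184),.047,'cut')
    c,s,a=rect(blob(d,r,(160,40,190,112),.011));print('small',c.round(4),np.round(s,1),a.round(1),onz(d,187,162,.011,1)[:2].round(4))
    print(np.array([robot.sense()['tcp_pos']]).round(4))
E
python3 t.py
```

```text
pl yaw 170.1 grip(end-L) [ 0.5684 -0.1215] widest at [ 0.5617 -0.1203] width 0.0526 tip along -0.0915 off -0.005
cut yaw 168.6 grip(end-L) [ 0.4845 -0.2083] widest at [ 0.4783 -0.2071] width 0.0523 tip along -0.0775 off 0.0001
small [ 0.4218 -0.3385] [20.7 72.1] 187.0 [ 0.5291 -0.3264]
[[ 0.5384 -0.1602  0.1965]]
```

```bash
python3 -m jog '[[0.6,-0.6,0.78,0.8,0.88],[0.6,-0.6,0.77,0.8,0.88],[0.6,0,0,1,0],[0.6,0,0,1,0],[0.6,0,0,1,0]]' >/dev/null && python3 -m jog '[[0.6,0,0,1,0],[0.6,0,0,1,0],[0.6,0,0,0.7,0],[0.6,0,0,0,0]]' && python3 -c "
from h import *
go(.568,-.1215,-.015,171)"
```

```text
time: 21.85
tcp_pos: [0.5677, -0.122, 0.0122]
orientation: [0.076, 0.997, 0.001, -0.004]
ft_force: [-0.0, 0.4, -0.1]
finger_gap: 0.797
finger_force: 0.0
t 21.85 tcp [ 0.5677 -0.122   0.0122] yaw 171.3 units [-0.02  0.02  1.09] spin 0.05 gap 0.8
```

```bash
python3 -m jog '[[0.5,0,0,0.7,0],[0.5,0,0,0.5,0],[0.5,0,0,0.1,0],[0.5,0,0,0,0]]'|grep -E "pos|ft" && python3 -m jog '[[0.5,0,0,0.12,0],[0.5,0,0,0,0]]'|grep -E "pos|ft" && python3 -m jog '[[0.5,0,0,0.12,0],[0.5,0,0,0,0]]'|grep -E "pos|ft"&& python3 -m jog '[[0.5,0,0,0.12,0],[0.5,0,0,0,0]]'|grep -E "pos|ft|gap"
```

```text
tcp_pos: [0.5705, -0.1229, -0.0171]
ft_force: [-1.0, -0.1, 0.0]
tcp_pos: [0.571, -0.1231, -0.0196]
ft_force: [-0.6, 0.0, -0.2]
tcp_pos: [0.5706, -0.123, -0.023]
ft_force: [0.0, 0.3, 0.0]
tcp_pos: [0.5704, -0.1229, -0.0263]
ft_force: [-0.1, 0.2, 0.0]
finger_gap: 0.747
```

```bash
python3 -m jog '[[0.4,0,0,0.1,0],[0.4,0,0,0,0]]'|grep -E "pos|ft" && python3 -m jog '[[0.4,0,0,0.1,0],[0.4,0,0,0,0]]'|grep -E "pos|ft|gap"
```

```text
tcp_pos: [0.5704, -0.1229, -0.0288]
ft_force: [-1.1, -0.0, 0.5]
tcp_pos: [0.5704, -0.1229, -0.0313]
ft_force: [0.0, 0.5, -0.3]
finger_gap: 0.7
```

```bash
python3 -m jog '[[0.2,0,0,0,0],[0.1,0,0,0,0],[0.1,0,0,0,0]]' 30
```

```text
time: 23.55
tcp_pos: [0.5706, -0.123, -0.0307]
orientation: [0.077, 0.997, 0.0, -0.0]
ft_force: [-0.7, 0.5, 3.1]
finger_gap: 0.6
finger_force: 30.9
```

```bash
python3 -m jog '[[-1,0,0,0,0],[-1,0,0,-0.7,0],[-1,0,0,-1,0],[-1,0,0,-1,0],[-1,0,0,-1,0]]' 60 && python3 -m jog '[[-1,0,0,-0.4,-1],[-1,0,0,0,-1],[-1,0,0,0,-1],[-1,0,0,0,-1],[-1,0,0,0,-1]]' && python3 -c "
from h import *
go(.4192,.3877,.06,209.4)"
```

```text
time: 24.05
tcp_pos: [0.5704, -0.1229, 0.0619]
orientation: [0.077, 0.997, 0.0, -0.0]
ft_force: [-0.0, -0.6, -1.8]
finger_gap: 0.578
finger_force: 61.9
time: 24.55
tcp_pos: [0.5705, -0.123, 0.0711]
orientation: [-0.142, 0.99, 0.0, -0.0]
ft_force: [0.3, 0.4, -0.9]
finger_gap: 0.575
finger_force: 61.9
t 24.55 tcp [ 0.5705 -0.123   0.0711] yaw 196.4 units [ 0.05 21.3   0.45] spin -2.6 gap 0.57
```

```bash
python3 -m jog '[[-1,0,0.97,0,0],[-1,0,0.97,0,0],[-1,0,0.97,0,0],[-1,0,0.97,0,0],[-1,0,0.97,0,0]]' >/dev/null && python3 -m jog '[[-1,0,0.97,0,0],[-1,0,0.97,0,0],[-1,0,0.97,0,0],[-1,0,0.97,0,0],[-1,0,0.97,0,0]]' >/dev/null && python3 -m jog '[[-1,0,0.97,0,0],[-1,0,0.97,0,0],[-1,0,0.97,0,0],[-1,0,0.97,0,0],[-1,0,0.97,0,0]]' >/dev/null && python3 -m jog '[[-1,0,0.97,0,0],[-1,0,0.97,0,0],[-1,0,0.97,0,0],[-1,0,0.97,0,0],[-1,0,0.97,0,0]]' >/dev/null && python3 -m jog '[[-1,0,0.97,0,0],[-1,0,0.92,0,-0.6],[-1,0,0,0,-1],[-1,0,0,0,-1],[-1,0,0,0,0]]' && python3 -c "
from h import *
go(.4192,.3877,-.018,209.4)
d=snap('wrist','w10.png')"
```

```text
time: 27.05
tcp_pos: [0.4221, 0.3883, 0.071]
orientation: [-0.252, 0.968, -0.0, -0.0]
ft_force: [0.4, 0.5, -0.7]
finger_gap: 0.579
finger_force: 62.0
t 27.05 tcp [0.4221 0.3883 0.071 ] yaw 209.2 units [0.11 0.04 3.56] spin -0.04 gap 0.58
```

View pics/w10.png

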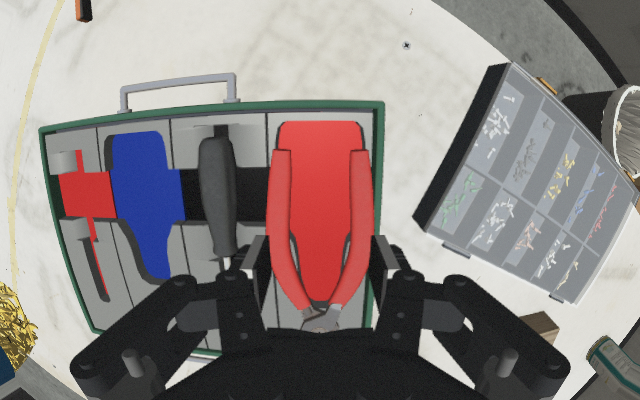

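The pliers hang level and in line over their recess, handles at (280,220) and (362,220). Lowering with force checks, since the rim is close to the right finger.

```bash
python3 -m jog '[[-1,0,0,1,0],[-1,0,0,1,0],[-1,0,0,0.6,0],[-1,0,0,0.2,0],[-1,0,0,0,0]]'|grep -E "pos|ft" && python3 -m jog '[[-1,0,0,0.16,0],[-1,0,0,0,0]]'|grep -E "pos|ft" && python3 -m jog '[[-1,0,0,0.16,0],[-1,0,0,0,0]]'|grep -E "pos|ft"
```

```text
tcp_pos: [0.4221, 0.3877, 0.0009]
ft_force: [0.4, 1.1, -0.8]
tcp_pos: [0.4229, 0.3884, -0.002]
ft_force: [0.3, -0.6, -2.3]
tcp_pos: [0.4224, 0.3881, -0.0065]
ft_force: [-0.6, -0.7, -1.7]
```

```bash
python3 -m jog '[[-1,0,0,0.16,0],[-1,0,0,0,0]]'|grep -E "pos|ft" && python3 -m jog '[[-1,0,0,0.12,0],[-1,0,0,0,0]]'|grep -E "pos|ft" && python3 -m jog '[[-1,0,0,0.12,0],[-1,0,0,0,0]]'|grep -E "pos|ft"
```

```text
tcp_pos: [0.4221, 0.388, -0.0109]
ft_force: [-0.6, -0.4, -1.8]
tcp_pos: [0.4222, 0.388, -0.0139]
ft_force: [-0.2, -0.0, -1.9]
tcp_pos: [0.4222, 0.388, -0.0169]
ft_force: [-0.6, -0.3, -0.1]
```

```bash
python3 -m jog '[[-1,0,0,0.08,0],[-1,0,0,0,0]]'|grep -E "pos|ft" && python3 -m jog '[[-1,0,0,0.08,0],[-1,0,0,0,0]]'|grep -E "pos|ft"
```

```text
tcp_pos: [0.4223, 0.3881, -0.0187]
ft_force: [-0.4, -1.1, -1.2]
tcp_pos: [0.4227, 0.3883, -0.0202]
ft_force: [-0.7, 0.9, 0.0]
```

```bash
python3 -m jog '[[0.25,0,0,0,0],[0.32,0,0,0,0],[0.32,0,0,0,0]]' && python3 -m jog '[[0.32,0,0,-0.5,0],[0.32,0,0,-1,0],[0.5,0,0,-1,0],[1,0,0,-1,0],[1,0,0,-1,0]]' >/dev/null && python3 -m jog '[[1,0,0,-1,0],[1,0,0,0,0]]' >/dev/null
python3 - <<'E'
from h import *
d=snap('wrist','w11.png');go(.4845,-.2083,.08,168.6)
E
```

```text
time: 29.3
tcp_pos: [0.4225, 0.3882, -0.0204]
orientation: [-0.252, 0.968, 0.0, 0.0]
ft_force: [-0.8, 0.3, 0.5]
finger_gap: 0.662
finger_force: 0.0
t 30.05 tcp [0.4236 0.3891 0.1196] yaw 209.2 units [  9.53 -22.05   1.52] spin 8.12 gap 1.0
```

View pics/w11.png

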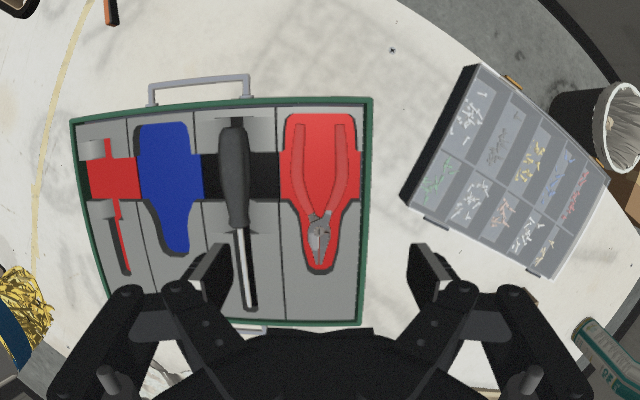

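The pliers lie in their recess, handles (300-340,165) and tip (318,262). Now the cutters, checking by numbers from here on.

```bash
python3 -m jog '[[1,0.414,-0.959,0,0],[1,0.414,-0.959,0,0],[1,0.414,-0.959,0,0],[1,0.414,-0.959,0,0],[1,0.414,-0.959,0,0]]' >/dev/null && python3 -m jog '[[1,0.414,-0.959,0,0],[1,0.414,-0.959,0,0],[1,0.414,-0.959,0,0],[1,0.414,-0.959,0,0],[1,0.414,-0.959,0,0]]' >/dev/null && python3 -m jog '[[1,0.414,-0.959,0,0],[1,0.414,-0.959,0,0],[1,0.414,-0.959,0,0],[1,0.414,-0.959,0,0],[1,0.414,-0.959,0,0]]' >/dev/null && python3 -m jog '[[1,0.414,-0.959,0,0],[1,0.414,-0.959,0,0],[1,0.414,-0.959,0,0],[1,0.414,-0.959,0,0],[1,0.414,-0.959,0,0]]' >/dev/null && python3 -m jog '[[1,0.414,-0.959,0,0],[1,0.414,-0.959,0,0],[1,0.414,-0.959,0,0],[1,0,0,0,1],[1,0,0,0,1]]' >/dev/null && python3 -m jog '[[1,0,0,0,1],[1,0,0,0,1],[1,0,0,0,1],[1,0,0,0,1],[1,0,0,0,1]]' >/dev/null && python3 -m jog '[[0.6,0,0,0,1],[0.6,0,0,0,0.1],[0.6,0,0,0,0]]'
python3 - <<'E'
from h import *
go(.4845,-.2083,-.02,168.6)
d=snap('wrist');r,b,k=masks(d['frame'])
nn,l,st,ce=cv2.connectedComponentsWithStats(b.astype(np.uint8))
for i in range(1,nn):
    if st[i,4]<80: continue
    yy,xx=np.where(l==i);P=np.array([onz(d,a,q,.006,1)[:2] for a,q in zip(xx,yy)])
    c,s,a=rect(P);print(st[i].tolist(),c.round(3),np.round(s,1),a.round(1))
E
```

```text
time: 33.35
tcp_pos: [0.4828, -0.209, 0.1162]
orientation: [0.098, 0.995, 0.0, -0.001]
ft_force: [0.5, 0.7, 0.2]
finger_gap: 0.799
finger_force: 0.0
t 33.35 tcp [ 0.4828 -0.209   0.1162] yaw 168.8 units [-0.07  0.04  5.45] spin 0.03 gap 0.8
[625, 98, 15, 66, 746] [0.492 0.243] [46.1 97.3] 180.5
[293, 134, 22, 88, 870] [ 0.477 -0.226] [16.1 85.7] 174.4
[327, 134, 22, 84, 836] [ 0.482 -0.189] [16.1 81.5] 162.5
```

Consistent with the earlier measurement. I'll descend and grip at the height that worked for the pliers.

```bash
python3 -m jog '[[0.6,-0.07,0.04,1,0],[0.6,0,0,1,0],[0.6,0,0,1,0],[0.6,0,0,1,0],[0.5,0,0,0.6,0]]' >/dev/null && python3 -m jog '[[0.4,0,0,0.6,0],[0.4,0,0,0.3,0],[0.4,0,0,0.1,0],[0.4,0,0,0,0]]'
```

```text
time: 34.3
tcp_pos: [0.4854, -0.2087, -0.023]
orientation: [0.098, 0.995, 0.0, -0.0]
ft_force: [0.2, -0.2, -0.1]
finger_gap: 0.699
finger_force: 0.0
```

```bash
python3 -m jog '[[0.4,0,0,0.2,0],[0.4,0,0,0.12,0],[0.4,0,0,0,0]]'|grep -E "pos|ft" && python3 -m jog '[[0.2,0,0,0,0],[0.1,0,0,0,0],[0.1,0,0,0,0]]' 30
```

```text
tcp_pos: [0.4851, -0.2086, -0.0311]
ft_force: [-0.1, 0.4, -0.5]
time: 34.9
tcp_pos: [0.4853, -0.2086, -0.0306]
orientation: [0.099, 0.995, 0.0, 0.0]
ft_force: [-1.6, 1.3, 4.9]
finger_gap: 0.596
finger_force: 30.9
```

```bash
python3 -m jog '[[-1,0,0,0,0],[-1,0,0,-0.7,0],[-1,0,0,-1,0],[-1,0,0,-1,0],[-1,0,0,-1,0]]' 60 && python3 -m jog '[[-1,0,0,-0.4,-1],[-1,0,0,0,-1],[-1,0,0,0,-1],[-1,0,0,0,-1],[-1,0,0,0,-1]]' && python3 -c "
from h import *
go(.4958,.2518,.06,209.4)"
```

```text
time: 35.4
tcp_pos: [0.4851, -0.2086, 0.0619]
orientation: [0.099, 0.995, 0.0, -0.0]
ft_force: [-0.9, 0.3, -1.7]
finger_gap: 0.577
finger_force: 61.9
time: 35.9
tcp_pos: [0.4851, -0.2087, 0.0711]
orientation: [-0.121, 0.993, 0.0, -0.0]
ft_force: [-0.3, 0.5, -1.3]
finger_gap: 0.577
finger_force: 61.9
t 35.9 tcp [ 0.4851 -0.2087  0.0711] yaw 193.9 units [-4.83 17.78  0.44] spin -3.1 gap 0.58
```

```bash
python3 -m jog '[[-1,-0.268,0.988,0,0],[-1,-0.268,0.988,0,0],[-1,-0.268,0.988,0,0],[-1,-0.268,0.988,0,0],[-1,-0.268,0.988,0,0]]' >/dev/null && python3 -m jog '[[-1,-0.268,0.988,0,0],[-1,-0.268,0.988,0,0],[-1,-0.268,0.988,0,0],[-1,-0.268,0.988,0,0],[-1,-0.268,0.988,0,0]]' >/dev/null && python3 -m jog '[[-1,-0.268,0.988,0,0],[-1,-0.268,0.988,0,0],[-1,-0.268,0.988,0,0],[-1,-0.268,0.988,0,0],[-1,-0.268,0.988,0,0]]' >/dev/null && python3 -m jog '[[-1,-0.268,0.988,0,0],[-1,-0.268,0.988,0,0],[-1,-0.268,0.988,0,0],[-1,0,0,0,-1],[-1,0,0,0,-1]]' >/dev/null && python3 -m jog '[[-1,0,0,0,-1],[-1,0,0,0,-0.1],[-1,0,0,0,0]]'
python3 - <<'E'
from h import *
go(.4958,.2518,-.02,209.4)
d=snap('wrist');r,b,k=masks(d['frame'])
s=robot.sense()['tcp_pos']
# held cutters: underside ~ tcp+.031 -> mid +.036
z=s[2]+.036
nn,l,st,ce=cv2.connectedComponentsWithStats(b.astype(np.uint8))
for i in range(1,nn):
    if st[i,4]<80: continue
    yy,xx=np.where(l==i);P=np.array([onz(d,a,q,z,1)[:2] for a,q in zip(xx,yy)])
    c,sz,a=rect(P);print(st[i].tolist(),c.round(3),np.round(sz,1),a.round(1))
E
```

```text
time: 38.2
tcp_pos: [0.4972, 0.2517, 0.0711]
orientation: [-0.251, 0.968, -0.0, -0.0]
ft_force: [-0.6, 0.2, -1.1]
finger_gap: 0.58
finger_force: 62.1
t 38.2 tcp [0.4972 0.2517 0.0711] yaw 209.1 units [0.05 0.03 3.65] spin -0.06 gap 0.58
[266, 125, 108, 188, 15988] [0.486 0.245] [ 52.3 100.1] 211.6
```

```bash
python3 -m jog '[[-1,0,0,1,0],[-1,0,0,1,0],[-1,0,0,0.6,0],[-1,0,0,0.2,0],[-1,0,0,0,0]]'|grep -E "pos|ft" && python3 -m jog '[[-1,0,0,0.3,0],[-1,0,0,0,0]]'|grep -E "pos|ft" && python3 -m jog '[[-1,0,0,0.16,0],[-1,0,0,0,0]]'|grep -E "pos|ft"
```

```text
tcp_pos: [0.497, 0.2516, 0.0009]
ft_force: [0.3, 0.0, -0.9]
tcp_pos: [0.4975, 0.2518, -0.006]
ft_force: [-0.5, 0.2, -1.7]
tcp_pos: [0.4973, 0.2518, -0.01]
ft_force: [0.1, 0.7, -1.6]
```

```bash
python3 -m jog '[[-1,0,0,0.16,0],[-1,0,0,0,0]]'|grep -E "pos|ft" && python3 -m jog '[[-1,0,0,0.12,0],[-1,0,0,0,0]]'|grep -E "pos|ft" && python3 -m jog '[[-1,0,0,0.1,0],[-1,0,0,0,0]]'|grep -E "pos|ft"
```

```text
tcp_pos: [0.4971, 0.2517, -0.0143]
ft_force: [-0.9, 0.4, -0.6]
tcp_pos: [0.4971, 0.2517, -0.0173]
ft_force: [-0.2, 0.2, -1.4]
tcp_pos: [0.4971, 0.2517, -0.0198]
ft_force: [-0.6, -0.1, -1.6]
```

Down with no obstruction and at floor height. I'll release, retreat, and head for the small driver.

```bash
python3 -m jog '[[0.25,0,0,0.02,0],[0.32,0,0,0,0],[0.32,0,0,0,0]]' && python3 -m jog '[[0.32,0,0,-0.5,0],[0.32,0,0,-1,0],[0.5,0,0,-1,0],[1,0,0,-1,0],[1,0,0,-1,0]]' >/dev/null && python3 -m jog '[[1,0,0,-1,0],[1,0,0,0,0]]' >/dev/null
python3 - <<'E'
from h import *
go(.4218,-.3385,.08,187)
d=snap('wrist','w12.png')
f=d['frame'];r,b,k=masks(f)
# cutters handles: lit handle vs floor both blue; tell by brightness inside blue
yy,xx=np.where(b);P=np.array([onz(d,a,q,.015,1)[:2] for a,q in zip(xx,yy)])
s=(np.hypot(*(P-[.5,.25]).T)<.13);V=f.max(2)[yy,xx][s];print(np.percentile(V,[5,25,50,75,95]))
E
```

```text
time: 40.05
tcp_pos: [0.4976, 0.2519, -0.0198]
orientation: [-0.252, 0.968, 0.0, 0.0]
ft_force: [0.4, 1.1, 0.4]
finger_gap: 0.661
finger_force: 0.0
t 40.75 tcp [0.5002 0.2529 0.1223] yaw 209.2 units [ 14.29 -19.12   1.59] spin 4.44 gap 1.0
[117. 141. 147. 156. 167.]
```

```bash
python3 -m jog '[[1,0.715,-0.956,0,0],[1,0.715,-0.956,0,0],[1,0.715,-0.956,0,0],[1,0.715,-0.956,0,0],[1,0.715,-0.956,0,0]]' >/dev/null && python3 -m jog '[[1,0.715,-0.956,0,0],[1,0.715,-0.956,0,0],[1,0.715,-0.956,0,0],[1,0.715,-0.956,0,0],[1,0.715,-0.956,0,0]]' >/dev/null && python3 -m jog '[[1,0.715,-0.956,0,0],[1,0.715,-0.956,0,0],[1,0.715,-0.956,0,0],[1,0.715,-0.956,0,0],[1,0.715,-0.956,0,0]]' >/dev/null && python3 -m jog '[[1,0.715,-0.956,0,0],[1,0.715,-0.956,0,0],[1,0.715,-0.956,0,0],[1,0.715,-0.956,0,0],[1,0.715,-0.956,0,1]]' >/dev/null && python3 -m jog '[[1,0,0,0,1],[1,0,0,0,1],[1,0,0,0,1],[1,0,0,0,0.44],[1,0,0,0,0]]'
python3 - <<'E'
from h import *
go(.4218,-.3385,-.02,187)
d=snap('wrist');r,b,k=masks(d['frame'])
nn,l,st,ce=cv2.connectedComponentsWithStats(r.astype(np.uint8))
for i in range(1,nn):
    if st[i,4]<80: continue
    yy,xx=np.where(l==i);P=np.array([onz(d,a,q,.011,1)[:2] for a,q in zip(xx,yy)])
    c,s,a=rect(P);print(st[i].tolist(),c.round(4),np.round(s,1),a.round(1))
E
```

```text
time: 43.3
tcp_pos: [0.432, -0.3192, 0.1183]
orientation: [-0.041, 0.999, -0.018, -0.015]
ft_force: [-0.3, -0.2, -0.8]
finger_gap: 1.0
finger_force: 0.0
t 43.3 tcp [ 0.432  -0.3192  0.1183] yaw 184.7 units [ 0.3  -0.55  5.57] spin -0.46 gap 1.0
[293, 135, 23, 77, 1390] [ 0.4222 -0.3383] [20.3 72.8] 186.9
[616, 262, 23, 41, 385] [0.5423 0.1894] [66.6 70. ] 168.4
```

```bash
python3 -m jog '[[1,0,0,0,0],[1,0,0,0,0],[1,0,0,0,0]]' && python3 -c "
from h import *
go(.422,-.3384,-.02,187)"
```

```text
time: 43.65
tcp_pos: [0.4317, -0.3191, 0.1186]
orientation: [-0.041, 0.999, -0.018, -0.014]
ft_force: [0.3, 0.2, 0.2]
finger_gap: 1.005
finger_force: 0.0
t 43.65 tcp [ 0.4317 -0.3191  0.1186] yaw 184.7 units [ 0.28 -0.55  5.58] spin -0.46 gap 1.0
```

```bash
python3 -c "
from h import *
s=robot.sense();print(np.round(s['joints'],3));print(Rn.from_quat(s['orientation']).as_matrix().round(3))"
```

```text
[-0.733  0.278  1.713 -0.05   1.147 -2.366]
[[-0.996 -0.083 -0.027]
 [-0.082  0.996 -0.036]
 [ 0.03  -0.034 -0.999]]
```

A slight 2.6° tilt was left by a row clipped at the speed limit. It's tolerable, and I'll correct for it as I go down.

```bash
python3 -m jog '[[1,0.14,-0.28,0.5,0],[1,0.14,-0.27,0.7,-0.46],[1,0,0,0.7,0],[1,0,0,0.7,0],[0.6,0,0,0.5,0]]' >/dev/null && python3 -m jog '[[0.4,0,0,0,0],[0.4,0,0,0,0]]' && python3 -c "
from h import *
go(.422,-.3384,-.02,187)
print(Rn.from_quat(robot.sense()['orientation']).as_matrix()[:,2].round(3))"
```

```text
time: 44.35
tcp_pos: [0.4235, -0.3364, 0.0417]
orientation: [-0.061, 0.998, -0.017, -0.015]
ft_force: [-0.5, 0.2, -0.0]
finger_gap: 0.702
finger_force: 0.0
t 44.35 tcp [ 0.4235 -0.3364  0.0417] yaw 187.0 units [-0.01  0.01  2.47] spin -0.01 gap 0.7
[-0.028 -0.036 -0.999]
```

```bash
python3 -m jog '[[0.2,0,0,0.9,0],[0.1,0,0,0.9,0],[0,0,0,0.4,0],[0,0,0,0.2,0],[0,0,0,0,0]]'|grep -E "pos|ft|gap" && python3 -m jog '[[-0.1,0,0,0.08,0],[-0.1,0,0,0,0]]'|grep -E "pos|ft|gap" && python3 -m jog '[[-0.1,0,0,0.08,0],[-0.1,0,0,0,0]]'|grep -E "pos|ft|gap"
```

```text
tcp_pos: [0.4222, -0.3385, -0.018]
ft_force: [-0.6, -0.3, 0.1]
finger_gap: 0.497
tcp_pos: [0.4224, -0.3389, -0.0194]
ft_force: [-0.0, 0.1, 0.1]
finger_gap: 0.446
tcp_pos: [0.4219, -0.3386, -0.0219]
ft_force: [-0.6, -0.3, 0.9]
finger_gap: 0.45
```

```bash
python3 -m jog '[[-0.2,0,0,0.08,0],[-0.3,0,0,0,0]]'|grep -E "pos|ft|gap" && python3 -m jog '[[-0.4,0,0,0.04,0],[-0.5,0,0,0,0],[-0.6,0,0,0,0],[-0.6,0,0,0,0]]' 30
```

```text
tcp_pos: [0.4217, -0.3385, -0.0242]
ft_force: [0.4, -0.2, 1.1]
finger_gap: 0.347
time: 45.85
tcp_pos: [0.4218, -0.3387, -0.0251]
orientation: [-0.061, 0.998, -0.017, -0.015]
ft_force: [0.4, -0.3, 0.1]
finger_gap: 0.242
finger_force: 29.7
```

```bash
python3 -m jog '[[-1,0,0,0,0],[-1,0,0,-0.6,0],[-1,0,0,-0.8,0],[-1,0,0,-0.8,0],[-1,0,0,-0.8,0]]' 50 && python3 -m jog '[[-1,0,0,-0.6,0],[-1,0,0,0,0]]' && python3 -c "
from h import *
go(.5341,.1838,.07,209.4)"
```

```text
time: 46.35
tcp_pos: [0.4236, -0.3356, 0.0503]
orientation: [-0.061, 0.998, -0.017, -0.015]
ft_force: [-0.3, 0.9, -0.3]
finger_gap: 0.231
finger_force: 49.3
time: 46.55
tcp_pos: [0.4255, -0.3364, 0.0668]
orientation: [-0.061, 0.998, -0.019, -0.013]
ft_force: [-0.6, -0.5, -0.3]
finger_gap: 0.23
finger_force: 49.3
t 46.55 tcp [ 0.4255 -0.3364  0.0668] yaw 187.0 units [-6.83 20.1  -1.05] spin -4.48 gap 0.23
```

```bash
python3 -m jog '[[-1,-0.31,0.914,-0.05,0],[-1,-0.31,0.914,-0.05,0],[-1,-0.31,0.914,-0.05,0],[-1,-0.31,0.914,-0.05,0],[-1,-0.31,0.914,-0.05,0]]' >/dev/null && python3 -m jog '[[-1,-0.31,0.914,-0.05,0],[-1,-0.31,0.914,-0.05,0],[-1,-0.31,0.914,-0.05,0],[-1,-0.31,0.914,-0.05,0],[-1,-0.31,0.914,-0.05,0]]' >/dev/null && python3 -m jog '[[-1,-0.31,0.914,-0.05,0],[-1,-0.31,0.914,-0.05,0],[-1,-0.31,0.914,-0.05,0],[-1,-0.31,0.914,-0.05,0],[-1,-0.31,0.914,-0.05,0]]' >/dev/null && python3 -m jog '[[-1,-0.31,0.914,-0.05,0],[-1,-0.31,0.914,-0.05,0],[-1,-0.31,0.914,-0.05,0],[-1,-0.31,0.914,-0.05,0],[-1,-0.31,0.914,-0.05,0]]' >/dev/null && python3 -m jog '[[-1,-0.31,0.914,-0.05,0],[-1,-0.31,0.9,-0.05,0],[-1,0,0,0,-0.9],[-1,0,0,0,-0.9],[-1,0,0,0,-0.9]]' >/dev/null && python3 -m jog '[[-1,0,0,0,-0.9],[-1,0,0,0,-0.88],[-1,0,0,0,0]]'
python3 - <<'E'
from h import *
go(.5341,.1838,-.01,209.4)
s=robot.sense();print(Rn.from_quat(s['orientation']).as_matrix()[:,2].round(3))
d=snap('wrist');r,b,k=masks(d['frame'])
z=s['tcp_pos'][2]+.025+.011
nn,l,st,ce=cv2.connectedComponentsWithStats(r.astype(np.uint8))
for i in range(1,nn):
    if st[i,4]<80: continue
    yy,xx=np.where(l==i);P=np.array([onz(d,a,q,z,1)[:2] for a,q in zip(xx,yy)])
    c,sz,a=rect(P);print(st[i].tolist(),c.round(4),np.round(sz,1),a.round(1))
E
```

```text
time: 49.35
tcp_pos: [0.5318, 0.1844, 0.0693]
orientation: [-0.254, 0.967, -0.014, -0.019]
ft_force: [-0.3, 0.4, -0.7]
finger_gap: 0.228
finger_force: 49.4
t 49.35 tcp [0.5318 0.1844 0.0693] yaw 209.4 units [-0.2  -0.01  3.17] spin -0.0 gap 0.23
[-0.029 -0.037 -0.999]
[525, 143, 59, 102, 4049] [0.4386 0.2917] [46.  61.1] 209.2
[271, 146, 96, 177, 8476] [0.5292 0.1827] [45.3 96.5] 209.3
```

```bash
python3 -m jog '[[-1,-0.2,0,0.8,0],[-1,0,0,0.8,0],[-1,0,0,0.8,0],[-1,0,0,0.3,0],[-1,0,0,0,0]]'|grep -E "pos|ft" && python3 -m jog '[[-1,0,0,0.2,0],[-1,0,0,0,0]]'|grep -E "pos|ft" && python3 -m jog '[[-1,0,0,0.12,0],[-1,0,0,0,0]]'|grep -E "pos|ft"&& python3 -c "
from h import *
go(.5341,.1838,-.0146,209.4)"
```

```text
tcp_pos: [0.5339, 0.1843, 0.0016]
ft_force: [0.8, 0.4, -1.1]
tcp_pos: [0.5354, 0.1845, -0.0018]
ft_force: [0.9, 0.4, -0.7]
tcp_pos: [0.535, 0.1844, -0.0049]
ft_force: [0.1, 0.3, -0.8]
t 50.3 tcp [ 0.535   0.1844 -0.0049] yaw 209.4 units [0.03 0.01 0.39] spin -0.0 gap 0.23
```

```bash
python3 -m jog '[[-1,0,0,0.2,0],[-1,0,0,0,0]]'|grep -E "pos|ft" && python3 -m jog '[[-1,0,0,0.1,0],[-1,0,0,0,0]]'|grep -E "pos|ft" && python3 -m jog '[[-1,0,0,0.08,0],[-1,0,0,0,0]]'|grep -E "pos|ft"
```

```text
tcp_pos: [0.5343, 0.184, -0.0105]
ft_force: [0.4, -0.2, 0.1]
tcp_pos: [0.5344, 0.184, -0.0129]
ft_force: [0.7, -0.4, -0.3]
tcp_pos: [0.5351, 0.1837, -0.0143]
ft_force: [0.5, -1.6, 1.9]
```

Touching the floor at the expected height. Release, retreat and verify by numbers.

```bash
python3 -m jog '[[-0.3,0,0,0,0],[-0.15,0,0,0,0],[-0.15,0,0,0,0],[-0.15,0,0,-0.5,0],[0,0,0,-1,0]]' && python3 -m jog '[[0.3,0,0,-1,0],[1,0,0,-1,0],[1,0,0,-1,0],[1,0,0,-1,0],[1,0,0,-1,0]]' >/dev/null && python3 -m jog '[[1,0.5,0.8,-0.8,0],[1,0.5,0.8,-0.8,0],[1,0.5,0.8,0,0],[1,0,0.8,0,0],[1,0,0,0,0]]'
python3 - <<'E'
from h import *
d=snap('wrist','w13.png');f=d['frame'];np.savez('w13.npz',f=f,**{k:d[k] for k in('fx','fy','cx','cy','world_to_cam')})
t=np.array([.8712,.4909]);c=np.array([-.4909,.8712]);O=.5556*t
# rectified tray map at z=.0195 (1 mm/px): rows along tip, cols across
M=np.array(d['world_to_cam']);K=(d['fx'],d['fy'],d['cx'],d['cy'])
A,B=np.meshgrid(np.arange(-170,70),np.arange(-150,185),indexing='ij') # A: y(handle+), B across
def rectify(z):
    W=O+(-A[...,None]*t+B[...,None]*c)/1000;W=np.dstack([W,np.full(A.shape,z)])
    q=W@M[:3,:3].T+M[:3,3];r=np.hypot(q[...,0],q[...,1]);th=np.arctan2(r,-q[...,2])/r
    return cv2.remap(f,(K[2]+K[0]*th*q[...,0]).astype(np.float32),(K[3]-K[1]*th*q[...,1]).astype(np.float32),cv2.INTER_LINEAR)
g=rectify(.0195);cv2.imwrite('pics/tray.png',g[...,::-1]);np.save('g.npy',g)
hsv=cv2.cvtColor(g,cv2.COLOR_RGB2HSV)
for n,x0 in(('small',-102),('cut',-24),('large',54),('pl',132)):
    print(n)
    for y in range(-120,62,12):
        row=hsv[y+170,x0-38+150:x0+38+150:4].astype(int);print(y,' '.join(f'{v:3d}' for v in row[:,2]))
E
```

```text
time: 51.4
tcp_pos: [0.5339, 0.185, 0.0222]
orientation: [-0.254, 0.967, -0.014, -0.02]
ft_force: [-0.5, -0.5, 0.8]
finger_gap: 0.505
finger_force: 0.0
time: 52.4
tcp_pos: [0.4668, 0.2442, 0.1892]
orientation: [-0.255, 0.967, -0.013, -0.017]
ft_force: [0.3, -0.1, 1.1]
finger_gap: 0.996
finger_force: 0.0
small
-120  25 102 122 120 122 119 121 119 106  99  99 120 119 120 121 121 120 121 124
-108  21  21 102 120 121 121 122 106  63 165 135 150 123 122 123 120 123 124 121
-96  21  24  55 122 122 122 121 102  72 160 135 146 121 122 121 122 121 123 119
-84  24  20  71 120 120 121 121 102  72 166 144 158 122 120 125 122 122 123 124
-72  17  21  95 124 122 121 122 113  67 167 116 149 123 123 122 122 123 124 123
-60  30  19 119 122 122 121 122 107  61 162 144 151 126 124 123 123 124 124 124
-48 120 121 123 125 124 125 125 111  69 164 132 161 122 125 123 124 127 126 126
-36 122 121 119 117 115 115 111  94 152 152 151 111 104 113 114 121 122 125 126
-24  80  91  93  91  94  86  99 104 153 153 149  91 107  91  89  89  82  84  84
-12  37 150 164 165 166 164 162 144 150 152 152 131 130 167 167 167
[... 3623 characters left out ...]
124 122 158 152 153 128 162 159  71 125 144 152  50  58 120 121 121
-24  71  75 142 160 134 167 167 158 159 161 158 133 163 161 157 106  50  65  74
-12 163 162 164 148 166 166 150 160 160 162 161 158 127 162 163 160 160 158  40
0 166 164  99 166 165 164 161 163 161 160 161 163 128 153 162 162 160 160  40
12 165 165 116 165 166 161 161 162 163 162 163 160 141 150 161 162 161 160  41
24 140 155 155 158 167 165 164 162 165 162 162 159 128 159 160 161 161 154  57
36  97 135 165 126 167 167 160 162 165 164 164 162 110 160 161 153 129  50 105
48  99 129 167 164 148 153 166 164 165 165 163 164 123 138 146 162  83  50 121
60 109 131 133 128 130 130 128 128 128 125 127 127 125 125 124 125 124 122 125
```

Run:
```python
import numpy as np,cv2
g=np.load('g.npy');h=cv2.cvtColor(g,cv2.COLOR_RGB2HSV).astype(int)
for n,x0 in(('small',-102),('large',54)):
    for lo,hi in((-62,-26),(24,58)):
        s=h[lo+170:hi+170,x0+150-2:x0+150+6].mean(1)
        print(n,[(y,int(a[0]),int(a[1]),int(a[2])) for y,a in zip(range(lo,hi,2),s[::2])])
```

```text
small [(-62, 17, 87, 152), (-60, 26, 90, 155), (-58, 24, 90, 156), (-56, 23, 88, 156), (-54, 24, 86, 154), (-52, 23, 91, 154), (-50, 24, 90, 155), (-48, 28, 89, 153), (-46, 27, 92, 153), (-44, 31, 90, 153), (-42, 29, 89, 151), (-40, 2, 116, 141), (-38, 0, 165, 126), (-36, 0, 160, 145), (-34, 0, 161, 144), (-32, 0, 162, 143), (-30, 0, 160, 142), (-28, 0, 159, 140)]
small [(24, 0, 160, 149), (26, 0, 160, 148), (28, 0, 162, 149), (30, 0, 164, 148), (32, 0, 167, 143), (34, 0, 172, 112), (36, 0, 173, 132), (38, 1, 175, 170), (40, 0, 173, 170), (42, 0, 174, 171), (44, 0, 174, 171), (46, 1, 102, 154), (48, 20, 10, 136), (50, 44, 6, 138), (52, 45, 6, 137), (54, 43, 5, 138), (56, 38, 6, 138)]
large [(-62, 60, 10, 119), (-60, 36, 11, 120), (-58, 53, 6, 118), (-56, 48, 4, 117), (-54, 50, 4, 114), (-52, 43, 4, 94), (-50, 70, 6, 64), (-48, 92, 10, 68), (-46, 91, 8, 66), (-44, 86, 8, 67), (-42, 99, 9, 65), (-40, 94, 7, 66), (-38, 105, 9, 67), (-36, 100, 9, 66), (-34, 93, 6, 66), (-32, 93, 8, 66), (-30, 101, 9, 67), (-28, 103, 9, 67)]
large [(24, 86, 7, 65), (26, 100, 9, 67), (28, 100, 9, 66), (30, 108, 9, 67), (32, 100, 8, 67), (34, 103, 7, 67), (36, 95, 9, 69), (38, 89, 9, 66), (40, 105, 9, 65), (42, 96, 9, 63), (44, 102, 12, 57), (46, 93, 7, 43), (48, 26, 7, 42), (50, 46, 8, 52), (52, 56, 12, 52), (54, 83, 9, 53), (56, 61, 5, 64)]
```

All four check out: the drivers are about 3 mm off mid-trough, and the pliers and cutters sit inside their recesses. The arm is clear, so I'll hand in.

```bash
python3 -c "
from station import job
print(job.close_job())"
```

```text
the job is handed in; nothing more can be done
None
```

I put all four tools into their own inlays, released them, and handed the job in after about 52 s of the 96 s allowed; no verdict came back, but a last camera check put both drivers about 3 mm off mid-trough and showed the pliers and cutters in their recesses, and I kept the arm clear of the marker and tape but did not re-measure them.

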